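Set and lock the length stop on the rail

ROBOT

A 7-joint arm with a two-finger parallel gripper is mounted at the origin on a cart in front of the work surface, level with it; the furniture and walls round the work are solid. World frame = base frame: x ahead of the robot, y to its left, z up, the work surface at z = 0. Lengths are in mm, angles in rad, forces in N, time in s.
With the tool pointing down it reaches from about 400 to 750 mm from the base axis. Payload 19.5 kg.
Tool frame: the origin (TCP) lies at the very end of the fingers, on their centre line; the grasp point (between the pads) lies 19 mm behind it; z points along the fingers, x is the direction in which the jaws open and shut, and the axes are right-handed (so a half turn about z gives the same grasp; the last joint's range is limited). The gripper opens to 85 mm and grips with 20 to 120 N. Pads are 22 mm wide; open, the fingers measure 114 mm over their backs; the gripper's body (76 mm by 85 mm) begins 54 mm behind the grasp point. The pads swing forward as they close: fully open they stand 13 mm farther back than shut.
Start: joints at [-1.304, 0.707, -0.028, 1.485, 0.022, 0.951, -0.075], TCP at [174.739, 547.778, 231.268] pointing down, gripper open.
Joint ranges: [-2.71, 2.71], [-0.32, 2.16], [-1.57, 1.52], [0, 2.45], [-1.46, 4.6], [0, 2.02], [-2.83, 2.83]. Speed limits (rad/s): [1.89, 1.89, 2.57, 2.57, 3.01, 3.01, 3.01].

INTERFACE

Orientations are given as a unit quaternion [w, x, y, z].
In Python, from bench import * gives the robot as it stands. Calls block until the motion is done:
- move_ptp(position, orientation): joint-space move of the TCP to a pose.
- move_straight(position, frame=None, velocity=150): straight line of the TCP; frame=None keeps the orientation; velocity is the mean speed in mm/s.
- set_joints(angles): joint-space move.
- gripper_to(opening): finger opening in mm; the grip force is fixed at half the most; returns when the fingers have stopped.
- hold(seconds).
- inverse_kinematics(position, orientation): joint angles nearest the present ones, or None.
- observe(): the state.
- get_image(name): name is "scene" or "top" or "wrist"; returns (picture, depth): 400x640x3 uint8, red, green, blue; 400x640 float32, mm along the optical axis (not along the pixel's ray), 0 where there is no reading.
- camera_params(name): a dict with "intrinsics" (3x3 intrinsics, pixels), "world_to_cam" (4x4, takes a point from world to camera coordinates); the wrist camera has in their place "mount" (4x4, takes a point from camera to tool coordinates, whose origin is the TCP and whose axes are the tool frame's). Camera axes: x right, y down, z forward; pixel columns grow to the right and rows downward; lengths in mm; the calibration is good to about 2 mm. A picture is of the moment at which its call begins: read the wrist's pose just before it. camera_params takes no time and is no camera call.
A pose or a line that the arm cannot do raises IKError and nothing moves.
- finish_job(): hands the job in, once; it reports no verdict.
Trained networks look in the newest picture that a camera, given by its name, has taken for a name from the list of things; names that differ only in an ending like _2 or _b are one class to them, and where a whole thing is asked for, a point or a joint stands for the part that bears it (a point fixed in the world has none). Each returns a list of dicts, best first, with "score" (0 to 1); they miss things now and then, are a little off and sometimes report something else, mostly with a low value. They report only what shows in the picture. A call takes as long as a camera call. They do not tell look-alikes from the thing itself.
- find_in(camera, label): "box" ([left, top, right, bottom] in pixels, round what is visible of it).
The state is a dict: "time": time; "joint_positions": joint angles; "dq": joint speeds; "joint_torque": joint torques, N m; "ee_pos": TCP position; "tool_rot": TCP orientation; "ft_force": force on the tool from outside, world axes, zero at the start; "moment": the same for the moment, N m; "gripper_width": finger opening in mm.
Only numpy, scipy, OpenCV 4.12 (cv2) and the standard library are available. Lean on these libraries where they do the work, as an engineer would, in place of code of your own. Each camera call takes 0.05 s, during which the arm holds its last target. There are 200 camera calls.

TASK

Set the loose blue length stop astride the jig's aluminium rail, its rubber face up against the free end of the wooden blank lying there, and let go of it. Then lock it with its black knob: turn clockwise until the resistance rises sharply, and an eighth of a turn beyond that, no more. Leave the blank where it lies against its end block and do not disturb the other things on the bench.

Things in the scene. Friction and masses are not known exactly. Their poses are not given: they have to be found in the camera images.
- jig: Fixed jig on the bench: plywood base 360 x 90 x 15 mm with an aluminium rail, 350 long x 30 wide x 24 high, along its middle; rail top 39 mm above the bench. Origin: centre of the underside; x along the rail towards the end block (away from the robot), z up. It stands elsewhere and turned a little each time.
- blank_end (a point): Middle of the free end (towards the robot) of the wooden blank, 85 x 45 x 22 mm, that lies loose, flat and lengthwise on the rail, 11 mm above the rail top. x points into the blank, along it. Its other end is within 2 mm of a fixed dark wooden end block, 66 mm wide and 32 mm high above the rail, which stands at a different place along the rail each time.
- stop_fin (a point): Centre of the grey grip fin of the loose blue stop (0.3 to 0.5 kg): fin 36 mm long (x), 16 thick (y), 34 to 74 mm above the stop's feet; this point is 54 mm above the feet: 54 mm above the bench where it first lies, 73 mm when on the rail. x points from fin to face. The knob's axis is 86 mm ahead (+x) of this point, the face 134 mm ahead.
- stop_face (a point): Middle of the rubber face (50 wide x 17 high mm) at the front end of the stop, 31 mm above the stop's feet; x points out of the face. On the rail it is 50 mm above the bench, level with the blank's end, which it must touch squarely.
- knob_grip (a point): On the vertical axis of the stop's black knob, 69 mm above the stop's feet (88 mm above the bench when on the rail): centre of a flat-sided bar, 64 mm long (x), 18 mm thick (y), 26 mm high (from 54 to 80 mm above the feet), to be pinched across its thickness; x, along the bar, turns with the knob.
- screw (a joint): Turn of the clamp screw, rad, growing clockwise seen from above; it starts at 0.6 to 1.2 and bites at 2.0, where it stops. The knob turns it easily up to there (0.03 N m).
- windup (a joint): Extra turn of the knob on the screw after it has bitten, rad, growing clockwise; 0 before. It takes a sharply higher 0.2 to 0.3 N m and stays where it is left. An eighth of a turn is 0.785.
- knob_blank: Turned cherry-wood drawer knob, 46 mm wide, 41 high, standing loose on the bench; origin under its centre. To be left alone.
- masking_tape: Roll of pale tape, 68 mm across, 24 high, lying loose; origin under its centre. To be left alone.
- sand_block: Brown sanding block, 52 x 98 x 24 mm, lying loose; origin under its centre. To be left alone.
- stop: The loose blue stop, 156 mm long (x, towards the face), 56 wide, body top at 34 mm; origin at the level of its feet, 58 mm ahead of the fin's centre. A channel 34 mm wide, 20 deep, flared to 42 at the feet, runs along x underneath, open at both ends; on the rail its roof rests on the rail top and the feet hang 4 mm above the plywood.
There are look-alikes about, which are no part of the job. There is more than one size of the stop; the job needs the larger.

How it is judged (in metres and radians):
On the way, in this order (a step that is already met when the one before it is completed fails the run):
1. the stop sits astride the rail with its face against the blank's end, let go of (z of stop_face in the frame of jig between 0.044 and 0.056 m and y of stop_fin in the frame of jig between -0.008 and 0.008 m and y of stop_face in the frame of jig between -0.008 and 0.008 m and x of stop_fin in the frame of stop_face below 0 m and angle between stop_fin's own z axis and vertical below 0.08 rad and x of stop_face in the frame of blank_end between -0.006 and 0.004 m and distance of blank_end from where it was at the start of the episode below 0.012 m and contact force between the fingers and stop below 0.3 N), for 0.2 s.
2. the screw has bitten (value of joint screw above 1.93 rad).
3. the knob has had about an eighth of a turn more (value of joint screw above 1.93 rad and value of joint windup between 0.45 and 1.15 rad), for 0.2 s.
At the end, for the whole second after the job is handed in: Stop level astride the rail (fin and face within 8 mm of its middle line), face within 6 mm of the blank's end, that end within 12 mm of where it started; screw above 1.93 rad (bitten), knob 0.45 to 1.15 rad beyond that; stop released and at rest (all of step 1 and all of step 3 and linear speed of stop below 0.02 m/s); the robot touches nothing.
It fails at once if the knob is overtightened: more than 1.3 rad beyond the bite (value of joint windup above 1.3 rad).
It fails at once if the screw is tightened home with the stop not in its place by the blank (over 40 mm off) (value of joint screw above 1.93 rad and horizontal distance between stop_face and blank_end above 0.04 m).
It fails at once if a bystander (drawer knob, tape, sanding block) is pushed more than 40 mm (distance of any of knob_blank, masking_tape, sand_block from where it was at the start of the episode above 0.04 m).
It also fails if it takes over 64 s, if anything falls off the work surface, if the arm or the gripper's body presses on something with over 40 N, if the wrist force passes 120 N, or if a joint passes its speed limit or range.

## Working session

There is one attempt and no reset: what is moved stays moved. The work goes in short steps, each a Python script; the robot and the scene stay as the last script left them, time stands still between calls to the robot, and variables do not carry over. Pictures are saved under pics/ and viewed, about 8 in all and at most 12, crops included, and the job is handed in when it is done.

```bash
ls; mkdir -p pics
python3 - <<'E'
from bench import *
import cv2,numpy as np
o=observe();print(o['time'],o['ee_pos'],o['tool_rot'],o['gripper_width'])
for n in('top','scene'):
    p,d=get_image(n);cv2.imwrite(f'pics/{n}0.png',p[:,:,::-1]);np.save(f'{n}0.npy',d);np.save(f'{n}0c.npy',p)
    c=camera_params(n);print(n,c)
    for l in('jig','stop','stop_fin','knob_grip','blank_end'):
        print(l,[(round(x['score'],2),[int(v) for v in x['box']]) for x in find_in(n,l)])
print(camera_params('wrist'),observe()['time'])
E
```

```text
pics
0.0 [174.68959345 547.52350869 230.83531549] [ 3.64251587e-04  8.07439470e-01  5.89950145e-01 -4.41731133e-04] 85.45786213248897
top {'intrinsics': array([[445.96864031,   0.        , 322.69143336],
       [  0.        , 445.96864031, 197.32386108],
       [  0.        ,   0.        ,   1.        ]]), 'world_to_cam': array([[ 2.30108507e-02, -9.99727935e-01,  3.81539408e-03,
        -5.48585073e+01],
       [-9.93062892e-01, -2.32972971e-02, -1.15253322e-01,
         5.48953809e+02],
       [ 1.15310854e-01, -1.13684930e-03, -9.93328805e-01,
         1.08798803e+03],
       [ 0.00000000e+00,  0.00000000e+00,  0.00000000e+00,
         1.00000000e+00]])}
jig [(0.57, [196, 136, 238, 280])]
stop [(0.83, [417, 194, 472, 247]), (0.66, [400, 147, 438, 175]), (0.57, [359, 223, 402, 242])]
stop_fin [(0.95, [358, 224, 402, 241]), (0.31, [432, 195, 442, 223])]
knob_grip [(0.68, [433, 199, 446, 218])]
blank_end [(0.8, [202, 155, 222, 194])]
scene {'intrinsics': array([[431.4230211 ,   0.        , 317.31235128],
       [  0.        , 431.4230211 , 196.15668938],
       [  0.        ,   0.   
[... 487 characters left out ...]
_fin [(0.9, [304, 239, 348, 289]), (0.8, [360, 272, 402, 358])]
knob_grip [(0.61, [373, 281, 403, 305]), (0.57, [395, 239, 439, 281])]
blank_end [(0.66, [269, 115, 304, 141])]
{'intrinsics': array([[330.68780681,   0.        , 316.4009109 ],
       [  0.        , 330.68780681, 199.34450731],
       [  0.        ,   0.        ,   1.        ]]), 'mount': array([[ 9.99999718e-01,  6.66191469e-04, -3.46142596e-04,
         1.39088308e+00],
       [-5.31679059e-04,  9.53947898e-01,  2.99971873e-01,
        -7.67919072e+01],
       [ 5.30040705e-04, -2.99971605e-01,  9.53947984e-01,
        -1.41971346e+02],
       [ 0.00000000e+00,  0.00000000e+00,  0.00000000e+00,
         1.00000000e+00]])} 0.6
```

Run:
```python
import cv2
a=cv2.imread('pics/top0.png');b=cv2.imread('pics/top0.png')[110:300,180:500]
cv2.imwrite('pics/top0z.png',cv2.resize(b,None,fx=2.5,fy=2.5,interpolation=cv2.INTER_CUBIC))
```

```text
(no output)
```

View pics/top0z.png

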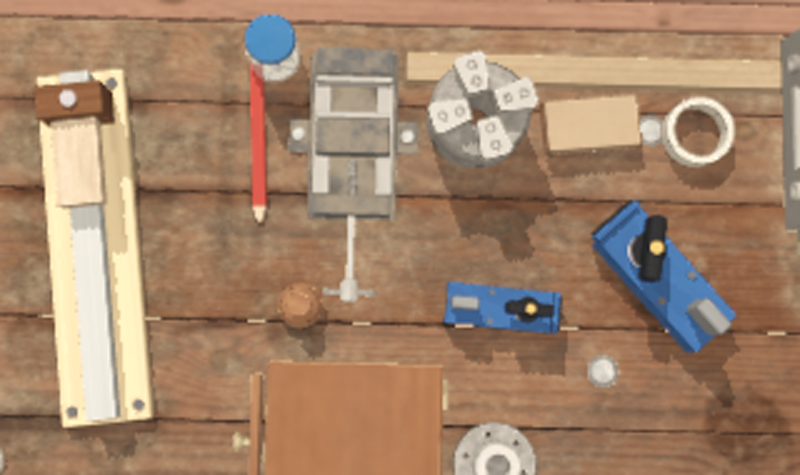

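View pics/scene0.png

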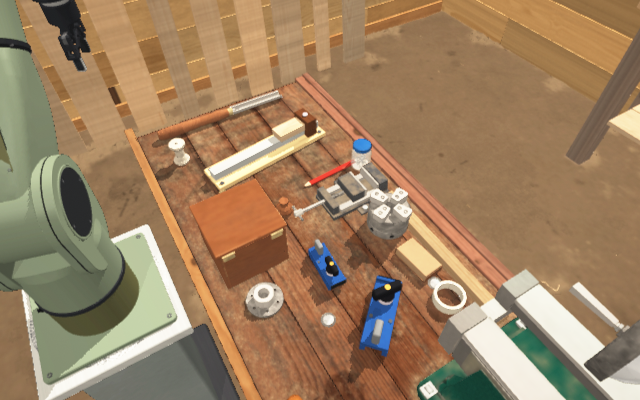

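The top crop shows two blue stops. The small one is at about crop (503,307), which is full-image (381,233). The large one is at crop (663,277), full-image (445,221), with its fin at (464,236) and its face pointing up-left. The jig is on the left, and the blank's free end is at crop (82,205), full-image (213,192). The larger stop, about 156 mm long, is the one I want.

```bash
cat > h.py <<'E'
from bench import *
import numpy as np,cv2
from scipy.spatial.transform import Rotation as R
def world(n,d,pose=None):
    "HxWx3 world points from a depth picture"
    c=camera_params(n);K=c['intrinsics'];v,u=np.mgrid[:400,:640]
    P=np.stack([(u-K[0,2])/K[0,0]*d,(v-K[1,2])/K[1,1]*d,d],-1)
    if n=='wrist':
        p,q=pose;M=c['mount'];P=P@M[:3,:3].T+M[:3,3]
        return P@R.from_quat(q,scalar_first=True).as_matrix().T+p
    M=np.linalg.inv(c['world_to_cam']);return P@M[:3,:3].T+M[:3,3]
def shot(n,name):
    o=observe();p,d=get_image(n);cv2.imwrite(f'pics/{name}.png',p[:,:,::-1])
    W=world(n,d,(o['ee_pos'],o['tool_rot']));np.savez(f'{name}.npz',p=p,d=d,W=W);return p,d,W
def blue(p):
    h=cv2.cvtColor(p,cv2.COLOR_RGB2HSV);return (h[...,0]>98)&(h[...,0]<125)&(h[...,1]>130)
def quat(yaw):
    "tool down, jaw (tool x) axis at angle yaw in world"
    c,s=np.cos(yaw),np.sin(yaw)
    return R.from_matrix(np.array([[c,s,0],[s,-c,0],[0,0,-1]])).as_quat(scalar_first=True)
E
python3 - <<'E'
from h import *
p=np.load('top0c.npy');d=np.load('top0.npy');W=world('top',d)
m=blue(p);n,l,s,c=cv2.connectedComponentsWithStats(m.astype('uint8'))
for i in range(1,n):
    if s[i,4]>60:
        X=W[l==i];t=X[(X[:,2]>25)&(X[:,2]<45)]
        print(s[i],np.percentile(X[:,2],[5,50,95]).round(), cv2.minAreaRect(t[:,:2].astype('float32')) if len(t)>5 else '')
for nm,(u,v) in dict(fin=(464,236),knob=(441,209),blankmid=(211,175),blankend=(213,191),rail_n=(219,275),rail_f=(215,200),base=(225,240),endblk=(208,150),box=(320,280),boxtop=(300,258),boxr=(355,258),vise=(321,165),chuck=(372,155),drawer=(300,232),jar=(288,126),smallknob=(392,233)).items():
    print(nm,W[v,u].round(1))
E
```

```text
[279 116  19  19 272] [76. 80. 83.] 
[418 191  56  59 972] [22. 34. 40.] ((500.1567687988281, -348.6133117675781), (151.72193908691406, 57.0911865234375), 41.989986419677734)
[358 223  46  20 440] [22. 25. 29.] ((465.01861572265625, -190.17330932617188), (109.67552185058594, 38.225040435791016), 85.42221069335938)
fin [ 459.9 -382.3   74.6]
knob [ 522.8 -325.7   82.2]
blankmid [595.6 233.8  60.2]
blankend [556.3 227.3  58.5]
rail_n [352.2 207.2  37.3]
rail_f [536.5 226.6  36.3]
base [438.  200.4  19.7]
endblk [654.9 240.7  74.5]
box [352.5 -40.2 136. ]
boxtop [400.    5.6 137.5]
boxr [ 402.8 -117.6  134.8]
vise [627.7 -36.   56.5]
chuck [ 6.682e+02 -1.684e+02 -5.000e-01]
drawer [461.7  12.   38.7]
jar [717.9  46.8  80.7]
smallknob [ 463.4 -211.3   65.4]
```

Run:
```python
from h import *
def look(pos,yaw,name):
    for y in (yaw,yaw-np.pi):
        print(name,y,inverse_kinematics(pos,quat(y)))
    move_ptp(pos,quat(yaw));hold(.3);shot('wrist',name)
    print(observe()['time'],observe()['joint_positions'],observe()['ee_pos'])
    for l in('stop','stop_fin','knob_grip','blank_end','jig'):
        print(l,[(round(x['score'],2),[int(v) for v in x['box']]) for x in find_in('wrist',l)])
look([500,222,240],np.deg2rad(96),'jig1')
look([500,-345,260],np.deg2rad(132),'stop1')
a=np.hstack([cv2.imread('pics/jig1.png'),cv2.imread('pics/stop1.png')])
cv2.imwrite('pics/both1.png',cv2.resize(np.vstack([cv2.imread('pics/jig1.png'),cv2.imread('pics/stop1.png')]),(480,600),interpolation=cv2.INTER_AREA))
```

```text
jig1 1.6755160819145565 [-0.36226255  0.65764637 -0.21489701  1.57164579  0.16333662  0.92995757
  1.04398317]
jig1 -1.4660765716752366 [-0.81964048  0.75044539  0.70196201  1.58699065 -0.54714852  1.00923571
 -1.41812257]
2.6333 [-0.36272841  0.65768668 -0.21490474  1.57166194  0.16332747  0.92996594
  1.04388237] [499.88186495 222.23198271 239.97446223]
stop []
stop_fin []
knob_grip []
blank_end [(0.87, [298, 221, 342, 295])]
jig [(0.79, [270, 9, 359, 319])]
stop1 2.303834612632515 [ 0.76008814  0.75735377 -0.46013352  1.30090165  0.33925801  1.15980713
  2.57817454]
stop1 -0.837758040957278 [ 3.50360380e-01  7.71665272e-01  4.52357641e-01  1.31701253e+00
 -3.43828403e-01  1.12945899e+00 -4.58664639e-04]
5.275 [ 0.75974808  0.75732253 -0.46010507  1.30095054  0.33923813  1.15979478
  2.57807699] [ 500.09896208 -344.82615763  260.00444035]
stop [(0.84, [386, 182, 467, 265]), (0.7, [287, 93, 341, 231])]
stop_fin [(0.85, [387, 183, 467, 268]), (0.73, [288, 91, 341, 231])]
knob_grip [(0.68, [288, 175, 342, 225]), (0.5, [287, 173, 339, 225])]
blank_end []
jig [(0.83, [601, 341, 640, 400])]
```

View pics/both1.png

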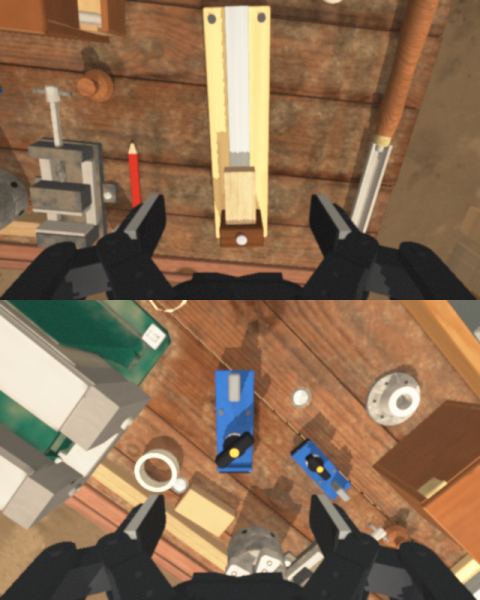

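The upper half shows the jig. The blank lies along the rail, with its free end at about (238,168) and the end block at (241,232). The lower half shows the large stop, with its fin at (235,388) and its knob at (234,452). The small stop is at (322,468). A green machine stands to the left, beyond the stop.

Run:
```python
from h import *
z=np.load('jig1.npz');W=z['W'];p=z['p'];h=cv2.cvtColor(p,cv2.COLOR_RGB2HSV)
near=(np.abs(W[...,1]-222)<60)&(W[...,0]>330)&(W[...,0]<720)
def rect(m,n):
    k,l,s,c=cv2.connectedComponentsWithStats(m.astype('uint8'));i=1+s[1:,4].argmax();X=W[l==i]
    r=cv2.minAreaRect(X[:,:2].astype('float32'));print(n,s[i,4],'z',np.percentile(X[:,2],[5,50,95]).round(1),r);return X
rl=rect(near&(W[...,2]>33)&(W[...,2]<45),'rail')
bl=rect(near&(W[...,2]>56)&(W[...,2]<67),'blank')
ba=rect(near&(W[...,2]>9)&(W[...,2]<21),'base')
# axis fits of rail midline: per x bin mean of y edges
def mid(X,n):
    b=[(x,(Y.min()+Y.max())/2,np.ptp(Y)) for x in range(360,700,6) for Y in [X[np.abs(X[:,0]-x)<3][:,1]] if len(Y)>5]
    b=np.array(b);w=np.median(b[:,2]);g=b[np.abs(b[:,2]-w)<4];f=np.polyfit(g[:,0],g[:,1],1);print(n,'width',w.round(1),'deg',np.rad2deg(np.arctan(f[0])).round(2),'y@550',np.polyval(f,550).round(1),'y@420',np.polyval(f,420).round(1),len(g))
mid(rl,'rail');mid(bl,'blank')
a=np.deg2rad(5.7);u=np.array([np.cos(a),np.sin(a)])
print('blank along',np.percentile(bl[:,:2]@u,[0,1,99,100]),'rail',np.percentile(rl[:,:2]@u,[0,1,99,100]))
z=np.load('stop1.npz');W=z['W'];p=z['p'];near=(np.hypot(W[...,0]-500,W[...,1]+348)<110)
bs=rect(near&blue(p)&(W[...,2]>25)&(W[...,2]<42),'body')
fin=rect(near&(W[...,2]>60)&(np.hypot(W[...,0]-460,W[...,1]+382)<30),'fin')
kn=rect(near&(W[...,2]>70)&(np.hypot(W[...,0]-523,W[...,1]+326)<45),'knob')
big=(W[...,2]>60)&(W[...,1]<-400)&(W[...,2]<240);X=W[big];r=np.hypot(X[:,0]-460,X[:,1]+382)
print('tall near fin',[(lo,X[(X[:,2]>lo)&(r>60)][r[(X[:,2]>lo)&(r>60)].argmin()].round()) for lo in(60,100,150,200) if ((X[:,2]>lo)&(r>60)).any()])
W=world('top',np.load('top0.npy'));m=(W[...,1]<-420)&(W[...,2]>60);X=W[m];print('machine',X.min(0),X.max(0))
```

```text
rail 6393 z [37.1 38.4 39.7] ((452.0380859375, 220.50228881835938), (211.76263427734375, 44.34117889404297), 6.55877161026001)
blank 3217 z [59.  60.3 61.9] ((599.7437744140625, 238.1788330078125), (89.15559387207031, 65.42081451416016), 7.969269275665283)
base 6711 z [12.9 14.3 15.8] ((523.8233032226562, 198.1105499267578), (358.6837158203125, 29.224830627441406), 7.361439228057861)
rail width 29.7 deg 7.33 y@550 232.1 y@420 215.4 32
blank width 44.7 deg 7.26 y@550 231.6 y@420 215.1 13
blank along [575.62184269 576.62724245 663.81336918 666.27225599] rail [365.92328882 367.7610884  576.54695663 577.8622397 ]
body 3533 z [32.1 33.4 34.6] ((491.0448913574219, -357.789306640625), (123.17890930175781, 54.85935592651367), 41.872413635253906)
fin 620 z [69.9 72.9 74.4] ((461.2217102050781, -384.591796875), (35.254661560058594, 15.840923309326172), 41.90087890625)
knob 5225 z [333.1 339.4 343.5] ((492.7255859375, -350.4171447753906), (4.594745635986328, 42.4248161315918), 40.88426971435547)
tall near fin [(60, array([ 546., -459.,  106.])), (100, array([ 546., -459.,  106.])), (150, array([ 547., -459.,  152.]))]
machine [ 528.27875735 -811.05459984   60.01469646] [ 736.54089957 -453.72830022  337.7503837 ]
```

Run:
```python
from h import *
z=np.load('jig1.npz');W=z['W'];a=np.deg2rad(7.3);u=np.array([np.cos(a),np.sin(a)]);n=np.array([-u[1],u[0]])
o=np.array([420,215.4])
s=(W[...,:2]-o)@u;t=(W[...,:2]-o)@n;Z=W[...,2]
for lo in(-18,-12,-6,0,6,12):
    m=(t>lo)&(t<lo+6)&(Z>50)&(Z<70);ss=np.sort(s[m]);mr=(t>lo)&(t<lo+6)&(Z>34)&(Z<44)
    print(lo,'blank',ss[:3].round(1),'railmax',np.sort(s[mr])[-3:].round(1))
m=(np.abs(s)<300)&(Z>35)&(Z<44)&(np.abs(t)<30);print('rail t',np.percentile(t[m],[1,99]),'rail s min',s[m].min())
m=(s>150)&(s<200)&(Z>57)&(Z<64)&(np.abs(t)<30);print('blank t',np.percentile(t[m],[1,99]))
hd=np.deg2rad(41.9)
print(observe()['time'])
gripper_to(60)
q=quat(hd+np.pi/2);f=[461.2,-384.6]
move_ptp(f+[110],q);move_straight(f+[37],velocity=80);hold(.2)
gripper_to(0);hold(.3);o=observe();print(o['gripper_width'],o['ft_force'],o['ee_pos'])
move_straight(f+[60],velocity=60);hold(.3);o=observe();print(o['gripper_width'],o['ft_force'],o['moment'],o['time'])
p,d,W=shot('wrist','grasp')
```

```text
-18 blank [137.1 137.2 137.3] railmax [137.6 137.8 138. ]
-12 blank [137.2 137.2 137.3] railmax [137.7 137.9 137.9]
-6 blank [137.  137.  137.2] railmax [137.8 137.8 137.8]
0 blank [136.5 136.9 136.9] railmax [137.6 137.7 137.8]
6 blank [136.9 137.1 137.2] railmax [137.8 137.8 138.1]
12 blank [137.1 137.1 137.1] railmax [137.9 138.1 138.1]
rail t [-14.81511389  14.77691821] rail s min -73.57258361133565
blank t [-22.43911046  21.46690123]
5.525
15.120846585965982 [ 0.09075078 -1.0670287   5.05540493] [ 461.28066382 -384.69106906   37.13467961]
15.009083130025315 [-0.59633735 -0.26297134 -4.40248724] [-0.16751259  0.16582814 -0.00420504] 9.45
```

View pics/grasp.png

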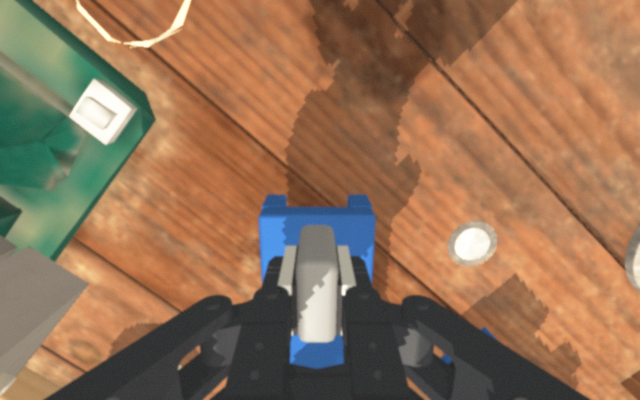

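The wrist view shows the grey fin at (318,290) held centrally between the pads, with the stop's body square to them. I'll carry it to the jig.

```bash
cat >> h.py <<'E'
A=np.deg2rad(7.3);U=np.array([np.cos(A),np.sin(A)]);N=np.array([-U[1],U[0]]);O=np.array([420,215.4])
def at(s,z,t=0): return list(O+s*U+t*N)+[z]
def f():
    o=observe();F=np.array(o['ft_force']);return np.array([F[:2]@U,F[:2]@N,F[2]]),o
E
python3 - <<'E'
from h import *
f0=[461.2,-384.6]
move_straight(f0+[235],velocity=200)
move_ptp([580,-60,240],quat(np.deg2rad(115)))
move_ptp(at(-6,200),quat(A+np.pi/2))
move_straight(at(-6,100),velocity=100);hold(.4);F0,o=f();print(F0,o['gripper_width'],o['ee_pos'],o['time'])
z=100
for z in list(range(84,62,-4))+list(range(62,53,-1)):
    move_straight(at(-6,z),velocity=60);F,o=f();dF=F-F0
    print(z,dF.round(1))
    if dF[2]>4 or np.hypot(*dF[:2])>8:break
print(o['ee_pos'],o['moment'],o['time'])
shot('top','placed');shot('scene','placeds')
b=cv2.imread('pics/placed.png')[120:300,150:310]
cv2.imwrite('pics/pz.png',np.hstack([cv2.resize(b,None,fx=2.5,fy=2.5,interpolation=2),cv2.resize(cv2.imread('pics/placeds.png')[90:210,190:340],(400,450))[:450]]))
E
```

```text
[-0.97836642 -0.59066166 -4.28170893] 15.4444309986225 [414.10243063 214.63878714 100.11297563] 14.6
84 [1.5 0.7 0.7]
80 [0.7 0.6 0.9]
76 [ 1.6 -0.4  0.4]
72 [1.7 0.5 0.1]
68 [ 1.1 -0.2  0.6]
64 [0.7 0.3 1.6]
62 [1.1 0.7 0.6]
61 [0.2 1.2 0.8]
60 [1.2 0.1 0.5]
59 [0.6 0.2 2.1]
58 [1.7 1.6 0.8]
57 [0.4 1.1 0.3]
56 [0.1 0.3 4.3]
[414.08127628 214.63517209  56.0372972 ] [-0.06148057  0.22832257 -0.03978703] 18.0167
```

View pics/pz.png

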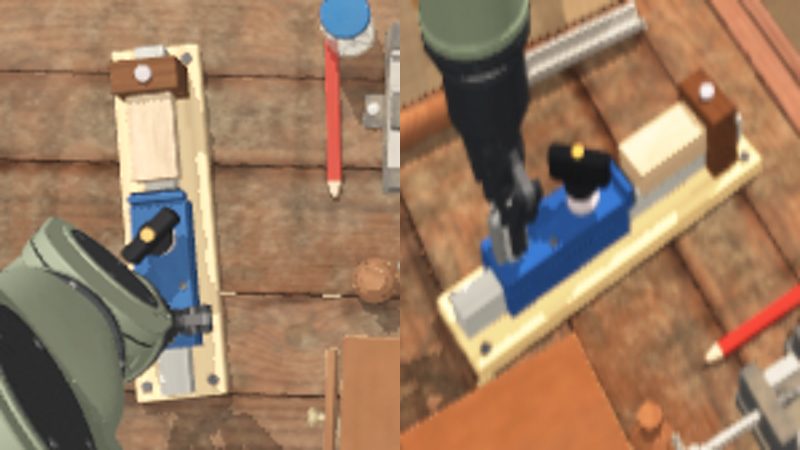

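The stop is seated astride the rail at TCP height 56, as predicted. There is a small gap to the blank at crop (157,187). Next I'll slide it forward to contact.

Run:
```python
from h import *
F0,_=f()
for s in [-4,-2,0]+list(np.arange(1,8.1,.5)):
    move_straight(at(s,56),velocity=40);hold(.08);F,o=f();print(s,(F-F0).round(1))
    if (F-F0)[0]<-6:break
gripper_to(40);hold(.3);F,o=f();print('open',F,o['gripper_width'],o['time'])
move_straight(at(s,140),velocity=120)
# view the stop and knob from the wrist, jaw along same direction
move_ptp(at(86,200),quat(A+np.pi/2));hold(.3)
p,d,W=shot('wrist','placed_w')
S=(W[...,:2]-O)@U;T=(W[...,:2]-O)@N;Z=W[...,2]
m=blue(p)&(np.abs(T)<50)&(Z>45)&(Z<62);print('body t',np.percentile(T[m],[1,50,99]),'z',np.median(Z[m]),'s',np.percentile(S[m],[.5,99.5]))
for lo in(-20,0,10):
    q=blue(p)&(T>lo)&(T<lo+10)&(Z>40)&(Z<62);b=(~blue(p))&(T>lo)&(T<lo+10)&(Z>55)&(Z<68)&(S>125)&(S<200)
    print(lo,S[q].max().round(1) if q.any() else '',np.sort(S[b])[:3].round(1))
k=(Z>88)&(Z<110)&(np.hypot(S-90,T)<50)
print('knob',cv2.minAreaRect(W[k][:,:2].astype('float32')),np.percentile(Z[k],[5,50,95]),k.sum(),'rel',np.median(S[k]),np.median(T[k]))
fi=(Z>80)&(Z<100)&(np.hypot(S-3,T)<30);print('fin',cv2.minAreaRect(np.stack([S[fi],T[fi]],1).astype('float32')) if fi.any() else '')
print(observe()['time'])
```

```text
-4 [-3.1 -0.8  3.9]
-2 [-4.1 -0.3  4.9]
0 [-4.5 -0.4  4.3]
1.0 [-4.5  0.2  5.6]
1.5 [-5.7 -0.6  6.1]
2.0 [-6.4 -0.4  6.5]
open [0.09594041 0.95096845 0.1023689 ] 40.06214002259038 20.775
body t [-24.95514192   1.80161541  26.90297294] z 52.471790003787675 s [-19.61931076 131.41458777]
-20 132.1 [132.  132.  132.1]
0 132.2 [132.1 132.1 132.2]
10 131.9 [131.9 132.  132.2]
knob ((505.455810546875, 227.6397247314453), (18.436145782470703, 63.5406608581543), 48.447322845458984) [92.69463886 97.71723359 99.48847232] 1838 rel 84.02678370207363 1.787622143212897
fin ((0.2998676300048828, 1.2787485122680664), (35.57316970825195, 15.434011459350586), 0.13300806283950806)
22.4667
```

View pics/placed_w.png

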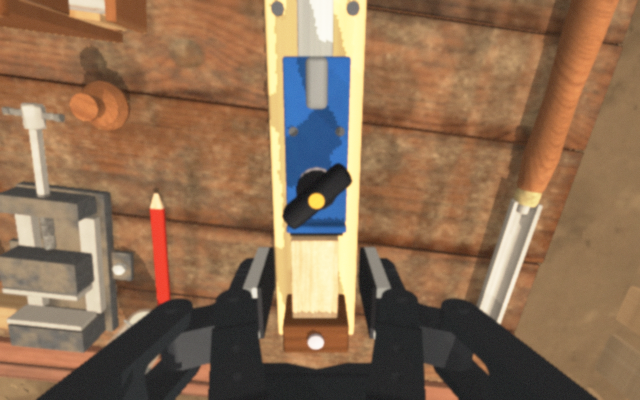

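The stop sits straight on the rail, and the blank begins at about row 237, just beyond the blue front edge at row 233. I'll check that gap closely.

Run:
```python
from h import *
z=np.load('placed_w.npz');W=z['W'];p=z['p']
for u in(305,318,332):
    for v in range(226,246): print(u,v,p[v,u],((W[v,u,:2]-O)@U).round(1),W[v,u,2].round(1)) if u!=305 else None
S=(W[...,:2]-O)@U;T=(W[...,:2]-O)@N
m=(W[...,2]>56)&(W[...,2]<66)&(np.abs(T)<15)&(S>150)&(S<240);print('blank far',S[m].max())
z=np.load('jig1.npz');W=z['W'];S=(W[...,:2]-O)@U;T=(W[...,:2]-O)@N;m=(W[...,2]>56)&(W[...,2]<66)&(np.abs(T)<15)&(S>150)&(S<240);print('blank far before',S[m].max())
```

```text
318 226 [ 43  82 132] 124.0 58.3
318 227 [ 50  96 155] 124.6 59.2
318 228 [ 55 106 170] 125.9 58.4
318 229 [ 58 109 180] 127.2 57.7
318 230 [ 61 113 182] 128.0 58.2
318 231 [ 60 111 179] 128.6 59.1
318 232 [ 55  96 155] 130.2 57.7
318 233 [ 51  72 107] 131.5 57.0
318 234 [58 59 63] 132.1 58.0
318 235 [91 78 62] 133.9 56.2
318 236 [128 106  80] 137.8 49.6
318 237 [155 124  91] 137.9 51.7
318 238 [163 131  97] 137.5 54.9
318 239 [177 144 105] 137.5 57.2
318 240 [219 176 128] 137.6 59.2
318 241 [247 221 162] 138.1 60.2
318 242 [254 238 183] 139.2 60.2
318 243 [254 242 188] 140.9 58.6
318 244 [254 241 188] 141.6 59.3
318 245 [254 242 188] 141.4 62.0
332 226 [ 44  80 132] 124.3 57.4
332 227 [ 51  97 155] 125.1 58.0
332 228 [ 55 106 171] 125.9 58.3
332 229 [ 58 109 177] 126.9 58.4
332 230 [ 60 112 182] 128.0 58.0
332 231 [ 58 108 178] 129.3 57.4
332 232 [ 54  97 157] 129.6 59.1
332 233 [ 51  71 110] 131.9 55.9
332 234 [53 54 61] 132.6 56.8
332 235 [88 76 61] 133.3 57.4
332 236 [121 100  75] 137.9 49.3
332 237 [142 116  86] 137.4 52.8
332 238 [150 122  88] 136.9 56.1
332 239 [167 134  97] 137.7 56.6
332 240 [211 170 124] 137.4 59.7
332 241 [246 219 162] 138.2 60.0
332 242 [253 238 186] 138.7 61.1
332 243 [254 244 193] 139.7 61.3
332 244 [254 246 198] 140.3 62.0
332 245 [254 246 198] 142.7 59.1
blank far 224.92825505215282
blank far before 225.24885928379936
```

The depth shows the front edge at s=133.5 and the blank's end at s=137.5, so a gap of about 4 mm remains; sliding friction had tripped my threshold. I'll regrip the fin and close it.

Run:
```python
from h import *
gripper_to(40)
move_ptp(at(0,140),quat(A+np.pi/2));move_straight(at(0,56.5),velocity=90)
gripper_to(0);hold(.2);F0,o=f();print(F0,o['gripper_width'])
L=[]
for s in np.arange(1,7.1,.5):
    move_straight(at(s,56.5),velocity=30);hold(.08);F,o=f();L.append((F-F0)[0]);print(s,(F-F0).round(1))
    if L[-1]<-10 or (len(L)>3 and L[-1]<min(L[1:-1])-3):break
gripper_to(40);hold(.3);print(f()[0])
move_straight(at(s,140),velocity=150)
move_ptp(at(86,200),quat(A+np.pi/2));hold(.3)
p,d,W=shot('wrist','placed_w2');S=(W[...,:2]-O)@U;T=(W[...,:2]-O)@N;Z=W[...,2]
for v in range(232,244): print(v,p[v,318],S[v,318].round(1),Z[v,318].round(1))
fi=(Z>80)&(Z<100)&(np.hypot(S-3,T)<30);print('fin',cv2.minAreaRect(np.stack([S[fi],T[fi]],1).astype('float32')))
m=(Z>56)&(Z<66)&(np.abs(T)<15)&(S>150)&(S<240);print('blank far',S[m].max())
k=(Z>88)&(Z<110)&(np.hypot(S-90,T)<50)
print('knob',cv2.minAreaRect(W[k][:,:2].astype('float32')),'rel',np.median(S[k]),np.median(T[k]))
print(observe()['time'])
```

```text
[-1.11979319 -0.37464215  7.60937098] 15.072690491642327
1.0 [-7.1 -0.9  4.6]
1.5 [-10.5   0.9   7.6]
[ 0.46946133 -0.24705339  0.422083  ]
232 [ 53  99 159] 129.8 58.6
233 [ 52  78 118] 131.2 57.7
234 [55 60 74] 132.5 57.0
235 [77 70 57] 133.4 57.1
236 [120  99  77] 137.3 50.6
237 [149 121  88] 138.1 51.2
238 [163 133  95] 137.2 55.5
239 [178 143 105] 137.3 57.6
240 [217 173 126] 138.0 58.2
241 [247 220 161] 138.3 59.9
242 [253 238 182] 138.5 61.7
243 [254 242 189] 140.0 60.6
fin ((0.7107963562011719, 1.4365606307983398), (15.425918579101562, 34.776092529296875), 89.50924682617188)
blank far 224.51607419985825
knob ((505.5564880371094, 227.6698760986328), (18.405559539794922, 63.463409423828125), 48.22295379638672) rel 84.0442771500806 1.808952023154838
27.6667
```

The fingertips were pressing down on the body (Fz rose on closing) and that raised the friction. I'll grip 4 mm higher and push with a higher threshold.

Run:
```python
from h import *
move_ptp(at(0.5,140),quat(A+np.pi/2));move_straight(at(0.5,60.5),velocity=90)
gripper_to(0);hold(.2);F0,o=f();print(F0,o['gripper_width'])
L=[]
for s in np.arange(1,7.1,.5):
    move_straight(at(s,60.5),velocity=30);hold(.08);F,o=f();L.append((F-F0)[0]);print(s,(F-F0).round(1),(o['ee_pos'][:2]-O)@U)
    if L[-1]<-18 or (len(L)>3 and L[-1]<min(L[1:-1])-5):break
gripper_to(40);hold(.3);print(f()[0])
move_straight(at(s,140),velocity=150)
move_ptp(at(86,200),quat(A+np.pi/2));hold(.3)
p,d,W=shot('wrist','placed_w3');S=(W[...,:2]-O)@U;T=(W[...,:2]-O)@N;Z=W[...,2]
for v in range(232,244): print(v,p[v,318],S[v,318].round(1),Z[v,318].round(1))
fi=(Z>80)&(Z<100)&(np.hypot(S-3,T)<30);print('fin',cv2.minAreaRect(np.stack([S[fi],T[fi]],1).astype('float32')))
m=(Z>56)&(Z<66)&(np.abs(T)<15)&(S>150)&(S<240);print('blank far',S[m].max())
k=(Z>88)&(Z<110)&(np.hypot(S-90,T)<50)
print('knob',cv2.minAreaRect(W[k][:,:2].astype('float32')),'rel',np.median(S[k]),np.median(T[k]))
print(observe()['time'])
```

```text
[-1.53299922 -0.76978724  7.8746482 ] 15.128939676480273
1.0 [-3.3  0.4  1.7] 0.7116690125505182
1.5 [-7.3  0.5  4.8] 0.7094607551537169
2.0 [-11.5   1.6   8.1] 0.7142593971669934
2.5 [-11.9   0.5   9.5] 1.0225455465237678
3.0 [-12.3   0.9   9.5] 1.4483337558894815
3.5 [-12.7   1.4   9.3] 1.9294311602692527
4.0 [-12.1  -0.1  10.1] 2.4442785047501503
4.5 [-12.8   0.6   9.1] 2.9389325233407995
5.0 [-12.5   0.5   9.3] 3.4306378924260685
5.5 [-14.2   0.1  10.9] 3.756328353585567
6.0 [-14.4   1.3  11.5] 4.175450693062683
6.5 [-16.3   0.7  12.2] 4.472226193152926
7.0 [-19.8   0.9  15. ] 4.4454886545437455
[-0.11188688  0.57572692  0.03732136]
232 [ 55 104 170] 130.0 58.0
233 [ 59 108 176] 130.7 58.6
234 [ 59 111 180] 131.7 58.8
235 [ 60 109 177] 132.6 59.0
236 [ 52  96 154] 134.2 57.7
237 [ 51  71 107] 135.3 57.5
238 [67 61 63] 136.6 56.7
239 [111  90  70] 137.4 57.2
240 [160 129  95] 138.5 57.2
241 [213 171 123] 138.2 59.9
242 [246 217 157] 139.0 60.4
243 [253 237 180] 140.4 59.5
fin ((4.451763153076172, 1.113842487335205), (35.99541473388672, 15.717498779296875), 0.7759674191474915)
blank far 224.69663767690176
knob ((509.1413879394531, 228.271240234375), (18.330642700195312, 63.2452392578125), 48.62739562988281) rel 87.67092077894219 1.8067249841495525
36.2417
```

The face now meets the blank: the fin stopped at s=4.45, and the blank's far end is unchanged. I'll pinch the knob and turn it clockwise in small steps, watching Mz.

Run:
```python
from h import *
from collections import deque
yaw=np.deg2rad(48.6);P=at(90.5,0,.6)[:2];q=quat(yaw)
j=inverse_kinematics(P+[130],q);print(j)
assert j is not None and -0.6<j[6]<0.9
gripper_to(50)
move_ptp(P+[130],q);move_straight(P+[73],velocity=120)
gripper_to(0);hold(.15);o=observe();m0=o['moment'][2];j0=np.array(o['joint_positions']);print('grip',o['gripper_width'],o['ft_force'],m0,j0[6],o['time'])
jc=j0.copy();hit=0
for i in range(22):
    jc[6]-=.08;set_joints(list(jc));hold(.05)
    o=observe();m=o['moment'][2]-m0;print(i,(j0[6]-o['joint_positions'][6]).round(3),m.round(3),np.round(o['ft_force'],1),o['time'])
    hit=hit+1 if abs(m)>.13 else 0
    if hit>=2:break
    if i>2 and o['gripper_width']<12:break
```

```text
[-0.44326544  0.81798052 -0.06520364  1.6658762   0.07760631  0.66025708
  0.29900897]
grip 17.2066485851946 [-4.01709309 -3.17092035 11.0320655 ] 0.03444914165785669 0.2898716476683872 38.375
0 0.078 -0.062 [-2.4 -1.   1.7] 38.675
1 0.157 0.045 [-2.3 -1.1  5.5] 38.975
2 0.237 -0.071 [-3.  -2.2  5.2] 39.275
3 0.317 -0.068 [-2.8 -1.7  5.5] 39.575
4 0.397 -0.112 [-2.5 -2.3  5.4] 39.875
5 0.477 -0.086 [-2.1 -1.5  5.7] 40.175
6 0.557 -0.063 [-2.  -2.4  4.4] 40.475
7 0.637 -0.057 [-2.5 -2.3  5.9] 40.775
8 0.717 -0.032 [-2.2 -2.9  5.1] 41.075
9 0.797 -0.085 [-2.5 -2.8  5.8] 41.375
10 0.877 -0.071 [-2.  -3.2  5.5] 41.675
11 0.957 -0.071 [-2.6 -2.3  5.5] 41.975
12 1.037 -0.049 [-2.2 -3.6  5.2] 42.275
13 1.117 -0.044 [-1.2 -2.8  5.6] 42.575
14 1.197 -0.112 [-2.3 -2.7  5.6] 42.875
15 1.277 -0.087 [-2.  -2.8  6. ] 43.175
16 1.357 -0.044 [-2.1 -2.5  5.4] 43.475
17 1.437 -0.032 [-2.3 -2.1  6.2] 43.775
18 1.517 -0.073 [-3.  -2.7  6.2] 44.075
19 1.597 -0.036 [-2.2 -2.8  5.6] 44.375
20 1.677 -0.047 [-2.2 -2.9  5.7] 44.675
21 1.757 -0.081 [-2.2 -3.   5.4] 44.975
```

No bite after 1.76 rad, although at most 1.4 rad was expected. I'll look before doing anything more.

Run:
```python
from h import *
o=observe();M=R.from_quat(o['tool_rot'],scalar_first=True).as_matrix();print('jaw yaw',np.rad2deg(np.arctan2(M[1,0],M[0,0])),o['ee_pos'],o['gripper_width'],o['moment'],o['joint_torque'])
shot('wrist','turn');shot('scene','turns')
cv2.imwrite('pics/tz.png',np.hstack([cv2.resize(cv2.imread('pics/turn.png'),(500,312))[:,100:460],cv2.resize(cv2.imread('pics/turns.png')[90:210,200:340],(364,312))]))
```

```text
jaw yaw -52.09175548019232 [509.59570116 226.86550362  73.81742268] 17.19258298005419 [-0.84805635  0.50085739 -0.04673025] [ -0.95765367 -90.8175087   -0.16689378 -15.97457349  -0.2253453
  -1.24116417  -0.16752748]
```

View pics/tz.png

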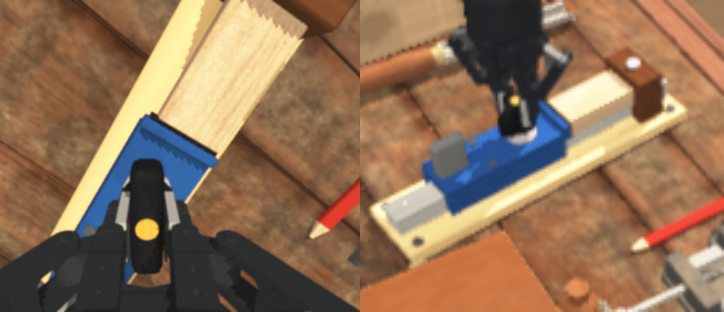

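The bar followed the jaws exactly: jaw yaw went from 48.6° to -52.1°, or 1.757 rad clockwise. The torque readings, taken at rest, showed no jump. There are two independent bounds:
- **From the given start range:** with the screw starting at 0.6 to 1.2, the windup is now 0.36 to 0.96. A further 0.16 gives 0.52 to 1.12, all within limits.
- **From the bar's angle:** if the bar lies along the stop at zero, its starting angle (-0.85 rad to the stop's axis) means screw0 ≈ 0.85 and windup is now about 0.61. A further 0.16 gives about 0.77.

I'll add 0.16 in small steps and read the torque straight after each one.

Run:
```python
from h import *
o=observe();j0=np.array(o['joint_positions']);jc=j0.copy()
for i in range(4):
    jc[6]-=.04;set_joints(list(jc));o=observe();print((j0[6]-o['joint_positions'][6]).round(4),np.round(o['moment'],3),o['joint_torque'][6],o['dq'][6])
ms=[observe()['moment'][2] for _ in range(5)];print(ms,o['gripper_width'])
gripper_to(50);hold(.3);o=observe();print('open',o['ft_force'],o['moment'],o['joint_torque'][6],o['time'])
P=at(90.5,0,.6)[:2];move_straight(P+[140],velocity=120)
move_ptp(at(86,200),quat(A+np.pi/2));hold(.3)
p,d,W=shot('wrist','final');S=(W[...,:2]-O)@U;T=(W[...,:2]-O)@N;Z=W[...,2]
for v in range(234,244): print(v,p[v,318],S[v,318].round(1),Z[v,318].round(1))
fi=(Z>80)&(Z<100)&(np.hypot(S-3,T)<30);print('fin',cv2.minAreaRect(np.stack([S[fi],T[fi]],1).astype('float32')))
m=(Z>56)&(Z<66)&(np.abs(T)<15)&(S>150)&(S<240);print('blank far',S[m].max())
k=(Z>88)&(Z<110)&(np.hypot(S-90,T)<45)
print('knob',cv2.minAreaRect(W[k][:,:2].astype('float32')),observe()['time'])
```

```text
0.0373 [-0.559  0.558  0.077] -0.46911589801311493 0.0018027154440515142
0.0777 [-0.639  0.647  0.016] -0.48689648509025574 0.003969629162879559
0.1184 [-0.688  0.669  0.06 ] -0.438737366348505 0.005948262625538041
0.1588 [-0.691  0.76   0.025] -0.3728974610567093 0.008195134048669376
[np.float64(0.02535323999094389), np.float64(0.02535323999094389), np.float64(0.02535323999094389), np.float64(0.02535323999094389), np.float64(0.02535323999094389)] 16.843337798978638
open [ 0.25854496 -0.76430441 -0.2356826 ] [ 0.01923506 -0.00990273 -0.01517819] 0.0025824866315815598 46.7917
234 [ 50  80 125] 117.5 93.2
235 [ 46  78 121] 133.9 57.8
236 [47 68 96] 135.7 55.9
237 [57 55 63] 136.3 57.0
238 [92 78 59] 137.2 57.2
239 [142 116  84] 138.7 56.1
240 [202 162 118] 138.9 58.0
241 [243 210 151] 138.9 60.1
242 [253 236 179] 139.5 61.1
243 [254 242 189] 140.9 60.2
fin ((4.682462692260742, 1.409130573272705), (15.569100379943848, 35.220985412597656), 89.51166534423828)
blank far 224.88499858736895
knob ((508.88714599609375, 227.9241943359375), (62.7108039855957, 18.29776954650879), 28.944246292114258) 49.7833
```

View pics/final.png

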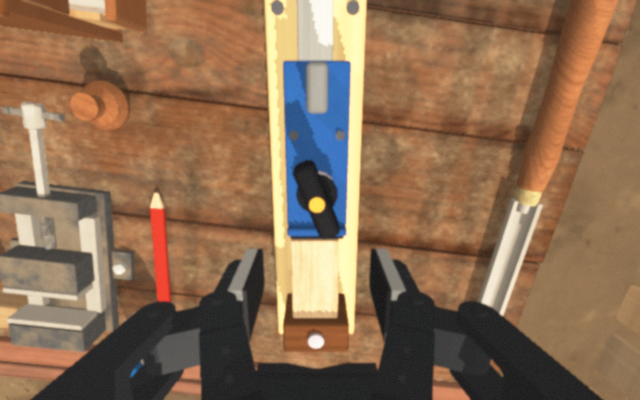

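The picture shows the stop straight on the rail and against the blank, with the bar at (317,198) now at 28.9°. It started at 138.6°, so it has turned 1.915 rad clockwise. Windup is therefore between 0.51 and 1.12 for any start in the given range. I'll hand it in.

```bash
python3 -c "
from bench import *
print(finish_job(),observe()['time'])"
```

```text
the job is handed in; nothing more can be done
the job is handed in; nothing more can be done
```

The larger blue stop is astride the rail with its face against the blank, released, and its knob is locked. I handed the job in shortly after 50 s on the robot's clock; no verdict is reported.

- **Placing:** My first two pushes ended 3–4 mm short because rail friction tripped my force threshold. I regripped the fin and pushed on until the force rose at the blank. The last wrist picture shows no gap. The fin is about 1 mm off the rail's middle line, and the blank's far end is within 1 mm of where it was.
- **Knob:** The bar turned 1.915 rad clockwise, from 138.6° to 28.9° in the pictures (jaws: 1.757 + 0.159 rad).
- **Check that failed:** I did not detect the bite. The moment readings, taken at rest, showed no jump. The joint-7 torque of 0.37–0.49 N m in the last steps fits a bitten screw, but I took no such reading before the bite to compare it with.
- **How I chose the turn:** I used the given start range of 0.6 to 1.2 rad, which puts the windup between 0.51 and 1.12. The bar's starting angle suggests about 0.76, if the bar lies along the stop at zero.
- **Bystanders:** I made no contact with them that I know of. The drawer knob looked unmoved in the last picture. The tape and sanding block were out of that view, so I did not check them again.

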